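# Lock the sprung belt tensioner open with its pin

### The job

Get the belt tensioner ready for a new belt. Lay the lock pin in the slanted rest, shank down in the trough against the stop, and let go of it, so that you can take it again by the end of its grip and hold it upright. Then use the pin to push the sprung arm back past the hole in the plate's block, press the pin fully home in that hole and let go, so that the arm stays locked open, leaning on the pin; leave the tape measure, torch and pliers where they are.

Things in the scene. Friction and masses are not known exactly. Their poses are not given: they have to be found in the camera images.
- lock_pin: Loose steel pin, 130 mm long, about 150 g. Origin on its long axis at the middle of its grip; x runs along the axis to the tip. Black flat-sided grip: 40 mm along x, 30 along y, 16 along z. Round shank: diameter 16 mm, 90 mm long (x = 20 to 110 mm), the last 7 mm taper to 8 mm. At the start it lies flat on the bench, axis 8 mm above it, grip towards the robot.
- pin_tip (a point): Centre of the lock pin's tip, 110 mm along x from the lock pin's origin; axes as the pin's.
- pin_rest: Fixed rest: plywood foot 130 x 75 x 8 mm (x -15 to 115 mm) that carries a slanted steel V trough. Origin on the bench under the middle of a laid pin's grip; x (yaw) is the way the trough runs down, away from the robot; the trough's origin is 80 mm along x.
- rest_trough: The rest's fixed V trough, sloping down at 45 degrees along its x, open to its z (upwards). Origin: where the tip of a laid pin lies, against the stop plate (40 x 32 mm), 27 mm above the bench; the laid pin's x is along this x. The V plates run 76 mm up from the stop and reach 18 mm to either side and 7 mm above the shank's axis. Grip and 14 mm of shank stick out above the upper end.
- tensioner: Fixed grey plate of the belt tensioner, 152 x 128 x 8 mm, z up. Origin on the bench under the arm's pivot; the plate spans x -32 to 120, y -38 to 90 mm. It carries the pivot post with its coil spring (hub top 70 mm above the bench) and an aluminium block 50 x 50 mm, top at 42 mm, with the lock hole in its middle.
- lock_hole (a point): Centre of the bottom of the lock hole, 12 mm above the bench; axes as the plate's. The hole is vertical, round, diameter 18.5 mm, 30 mm deep, its mouth 42 mm above the bench, 81.2 mm from the pivot at 0.527 rad from the plate's x. A pin fully home has its tip here and its grip's lower end 102 mm above the bench.
- tensioner_arm (a joint): Angle of the sprung arm about its vertical pivot, rad, growing counterclockwise from above; 0 at its stop, along the plate's x; limit 1.1. The spring always turns it back to 0, with 0.15 N m at 0 and 0.26 N m at 0.7 (3 N at the pin). With an upright pin in the lock hole on the clockwise side of its flange it stays at about 0.7.
- push_face (a point): Point on the face to push: the clockwise side (plate's -y at angle 0) of the arm's upright flange, 80 mm out from the pivot, 66 mm above the bench; turns with the arm. The face lies 6 mm off the pivot's radial line, runs 23 to 97 mm out, up to 86 mm above the bench; below it a flat bar 44 to 50 mm up. Roller at the arm's end: 112 mm out, 78 mm high.
- tape_measure: Bystander: yellow tape measure, 68 x 80 x 38 mm, origin under its middle.
- torch: Bystander: black torch with a red end, 137 mm long, lying, origin under its middle.
- pliers: Bystander: red-handled pliers, 188 mm long, lying flat, origin under the middle.
There are look-alikes about, which are no part of the job. Of the things like the lock_pin, leave any that is orange; of the rest the larger one is meant.

How it is judged:
By the outcome, as a careful person would: the job done as asked, in the order asked, and still so for the second after the job is handed in, with the robot touching nothing.
It also fails if it takes over 61 s, if anything falls off the work surface, if the arm or the gripper's body presses on something with over 40 N, if the wrist force passes 120 N, or if a joint passes its speed limit or range.

### The arm

A 6-joint arm with a two-finger parallel gripper is mounted at the origin on a cart in front of the work surface, level with it; the furniture and walls round the work are solid. World frame = base frame: x ahead of the robot, y to its left, z up, the work surface at z = 0. Lengths are in mm, angles in rad, forces in N, time in s.
With the tool pointing down it reaches from about 350 to 775 mm from the base axis. Payload 5.5 kg.
Tool frame: the origin (TCP) lies between the finger pads; the fingertips stand 11 mm ahead of it and the grasp point (between the pads) lies 8 mm behind it (robot.tip_extent is the z of the fingertips in the tool frame, in mm); z points along the fingers, x is the direction in which the jaws open and shut, and the axes are right-handed (so a half turn about z gives the same grasp; the last joint's range is limited). The gripper opens to 85 mm and grips with 20 to 120 N. Pads are 22 mm wide; open, the fingers measure 114 mm over their backs; the gripper's body (76 mm by 85 mm) begins 54 mm behind the grasp point. The pads swing forward as they close: fully open they stand 13 mm farther back than shut.
Start: joints at [1.171, 0.313, 0.046, 1.304, 0, 1.431], TCP at [147.733, 555.739, 242.323] pointing down, gripper open.
Joint ranges: [-2.76, 2.76], [-0.86, 1.69], [-1.03, 1.26], [-2.2, 2.34], [-1.47, 1.5], [-3.14, 3.14]. Speed limits (rad/s): [2.57, 2.57, 3.14, 3.14, 3.14, 3.14].

### API

Orientations are given as a rotation vector (axis times angle).
In Python, from plant import robot gives the robot as it stands. The module is installed in compiled form; this text tells all that it offers.
- The arm moves only by the shell command python3 -m handwheel 'ROWS' [OPENING] [FORCE]. ROWS is JSON, a list of rows, each a list of 2 entries, a list of its own where there are three numbers: the shift along the tool's x, y, z in mm, then the turn, a rotation vector about the tool's x, y, z in rad. In form: [[[x, y, z], [wx, wy, wz]], ...]. A call has 1 to 10 rows; each row shifts and turns the pose as measured when the row begins, along the tool's axes as they then stand; what a row does not reach is not made up. A row lasts 1/10 s, in which the tool goes at most 50 mm and 8.59 degrees, less where a joint would pass 70% of its speed; a pose out of reach is approached as far as the arm can. A call is refused whole if a number of a shift passes 50 or a number of a turn 0.15, either way. A call with a gripper value outside its range is refused whole. OPENING is the opening, from 0 (shut) to 1 (fully open), set as the call begins (- or left out, the last holds). The fingers move at their own pace and stop on an object; FORCE is the grip in N (left out, the last holds). Time passes only in rows, so rows that do not move let the fingers close. It gives the time, the measured TCP pose, the force and the opening at its end, in the units of the state.
- robot.sense(): the state, without advancing time (a new reading comes with each control period).
- robot.grab_frame(name): name is "side" or "top" or "wrist"; returns (picture, depth): 384x512x3 uint8, red, green, blue; 384x512 float32, mm along the optical axis (not along the pixel's ray), 0 where there is no reading.
- robot.calibration(name): a dict with "vfov" (degrees; the focal length in pixels is half the picture's height over the tangent of half this angle, whatever the lens; pixels are square), "cx", "cy" (the principal point, pixels), "R" (3x3) and "t" (3): a world point X has camera coordinates R X + t. Camera axes: x right, y down, z forward; pixel columns grow to the right and rows downward; lengths in mm; the calibration is good to about 2 mm. A picture is of the moment at which its call begins: read the wrist's pose just before it. calibration takes no time and is no camera call; for the wrist camera it gives the pose at the moment of the call.
- robot.close_job(): hands the job in, once; it reports no verdict.
The state is a dict: "time": time; "q": joint angles; "joint_velocities": joint speeds; "joint_efforts": joint torques, N m; "position": TCP position; "tcp_rot": TCP orientation; "wrist_force": force on the tool from outside, world axes, zero at the start; "wrist_torque": the same for the moment, N m; "finger_gap": finger opening in mm.
Only numpy, scipy, OpenCV 4.12 (cv2) and the standard library are available. Lean on these libraries where they do the work, as an engineer would, in place of code of your own. Each camera call takes 0.05 s, during which the arm holds its last target. There are 200 camera calls.

## Working session

There is one attempt and no reset: what is moved stays moved. The work goes in short steps, Python scripts to look and compute and a shell command to move; the robot and the scene stay as the last step left them, time stands still between calls to the robot, and variables do not carry over. Pictures are saved under pics/ and viewed, about 8 in all and at most 12, crops included, and the job is handed in when it is done.

```bash
mkdir -p pics
cat > h.py <<'E'
import numpy as np, cv2
from plant import robot
from scipy.spatial.transform import Rotation as R
def grab(n):
    c=robot.calibration(n); im,d=robot.grab_frame(n); np.savez(f'/tmp/{n}.npz',im=im,d=d,**{k:np.array(v) for k,v in c.items()}); return im,d,c
def load(n): return np.load(f'/tmp/{n}.npz')
def pix2w(s,u,v,z=None):
    """world point from depth (z None) or on plane z"""
    f=192/np.tan(np.radians(float(s['vfov']))/2); ray=np.array([(u-float(s['cx']))/f,(v-float(s['cy']))/f,1.])
    Rm,t=np.array(s['R']),np.array(s['t'])
    if z is None:
        d=s['d'][int(round(v)),int(round(u))]; return Rm.T@(ray*d-t)
    o=-Rm.T@t; r=Rm.T@ray; return o+r*(z-o[2])/r[2]
def w2pix(s,X):
    f=192/np.tan(np.radians(float(s['vfov']))/2); p=np.array(s['R'])@np.array(X)+np.array(s['t'])
    return p[0]/p[2]*f+float(s['cx']),p[1]/p[2]*f+float(s['cy'])
E
python3 - <<'E'
from h import *
for n in ('top','side'):
    im,d,c=grab(n); print(n,c); 
    cv2.imwrite(f'pics/{n}0.png',cv2.resize(im[:,:,::-1],(800,600),interpolation=cv2.INTER_CUBIC))
print(robot.sense())
E
```

```text
top {'vfov': 54.69065475439865, 'cx': 250.01430221176486, 'cy': 196.4229188390639, 'R': array([[ 0.01952099, -0.99943484, -0.02736657],
       [-0.99283737, -0.01615072, -0.11837696],
       [ 0.11786807,  0.02948139, -0.99259154]]), 't': array([106.34029764, 577.90856305, 977.47946085])}
side {'vfov': 56.29178391660147, 'cx': 250.01630976357117, 'cy': 188.48998402351197, 'R': array([[-9.71713418e-01, -2.36163129e-01, -9.43391258e-05],
       [-9.06878125e-02,  3.73511550e-01, -9.23181912e-01],
       [ 2.18056766e-01, -8.97059696e-01, -3.84363303e-01]]), 't': array([586.9574729 ,  64.73357643, 978.11258769])}
{'time': 0.1, 'q': array([1.17141828e+00, 3.13907900e-01, 4.51449579e-02, 1.30360734e+00,
       9.44562339e-07, 1.43119977e+00]), 'joint_velocities': array([-0.00080451, -0.00287092,  0.00147771, -0.00108075, -0.00039915,
        0.00068308]), 'joint_efforts': array([ 3.21355728e-03, -4.81724417e+01,  2.99244636e+01,  1.27421474e-02,
       -4.55176155e-05,  8.01200599e-06]), 'position': array([147.54394025, 555.31823685, 241.5293445 ]), 'tcp_rot': array([ 2.48984669e+00,  1.91452090e+00, -2.15076829e-03]), 'wrist_force': array([ 0.25763023, -0.06617445,  0.73324099]), 'wrist_torque': array([ 0.01798882, -0.00682518, -0.02631928]), 'finger_gap': 85.60469130415927}
```

View pics/top0.png

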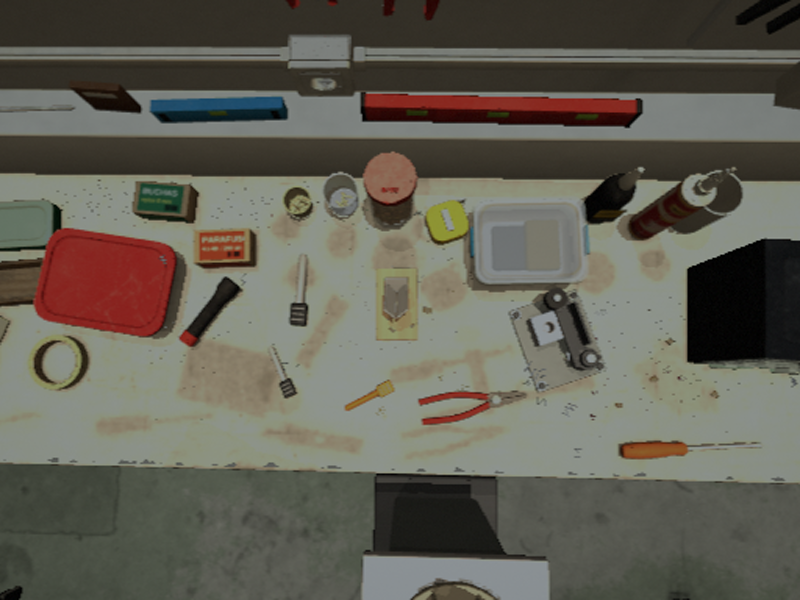

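View pics/side0.png

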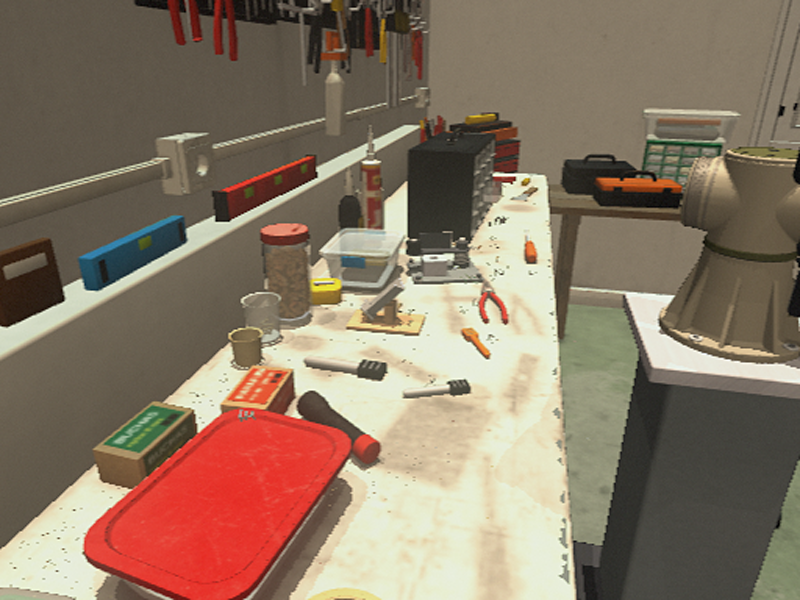

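Top view (800x600): the larger pin has its grip at (299,313) and its tip at (303,255). The rest is at (397,303), with the trough at (396,297). On the tensioner, the pivot hub is at (590,357), the roller at (555,298) and the hole at (547,327). The smaller pin is at (285,375), and the orange one at (370,395).

Run:
```python
from h import *
s=load('top'); k=.64
for nm,u,v in [('grip',299,313),('griptopend',300,302),('gripbot',298,325),('shankmid',302,278),('tip',303,256),('rest c',397,303),('foot TL',377,269),('TR',417,268),('BL',376,339),('BR',416,340),('trough',396,297),('block',537,320),('hole',547,327),('hub',590,354),('roller',555,297),('plTL',512,317),('plBL',538,391),('plBR',606,372),('plTR',580,290)]:
    print(nm,pix2w(s,u*k,v*k).round(1),pix2w(s,u*k,v*k,8).round(1))
im=s['im'][:,:,::-1]
a=cv2.resize(im[155:255,170:290],None,fx=5,fy=5,interpolation=cv2.INTER_CUBIC)
cv2.imwrite('pics/c1.png',a)
b=cv2.resize(im[175:257,320:400],None,fx=7,fy=7,interpolation=cv2.INTER_CUBIC)
cv2.imwrite('pics/c2.png',b)
```

```text
grip [564.5 280.6  17.1] [565.5 282.3   8. ]
griptopend [584.6 280.   14.7] [585.5 281.3   8. ]
gripbot [544.3 284.5   1.9] [543.8 283.3   8. ]
shankmid [628.3 278.1  14.7] [629.4 279.3   8. ]
tip [668.6 277.7  14.8] [670. 279.   8.]
rest c [581.8 105.5  45.3] [586.5 106.2   8. ]
foot TL [647.8 143.5   8.6] [647.9 143.6   8. ]
TR [650.5  71.3   9.7] [650.8  71.2   8. ]
BL [521.1 142.5   8. ] [521.1 142.5   8. ]
BR [521.3  71.   -2.9] [520.6  71.2   8. ]
trough [593.5 107.6  36. ] [597.3 108.2   8. ]
block [ 556.4 -135.2   44.1] [ 560.  -143.2    8. ]
hole [ 547.4 -159.6   12.8] [ 547.8 -160.7    8. ]
hub [ 498.6 -215.2   72.5] [ 501.4 -235.3    8. ]
roller [ 592.4 -158.6   74.9] [ 601.8 -175.5    8. ]
plTL [564.4 -98.6  10.5] [564.6 -99.    8. ]
plBL [ 435.  -144.4    4.6] [ 435.  -143.7    8. ]
plBR [ 470.6 -266.1   -2.7] [ 470.4 -262.5    8. ]
plTR [ 6.164e+02 -2.225e+02 -6.000e-01] [ 615.1 -220.     8. ]
```

View pics/c2.png

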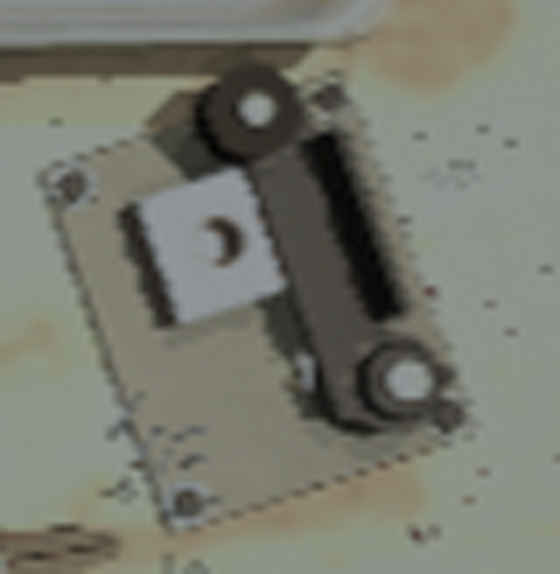

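View pics/c1.png

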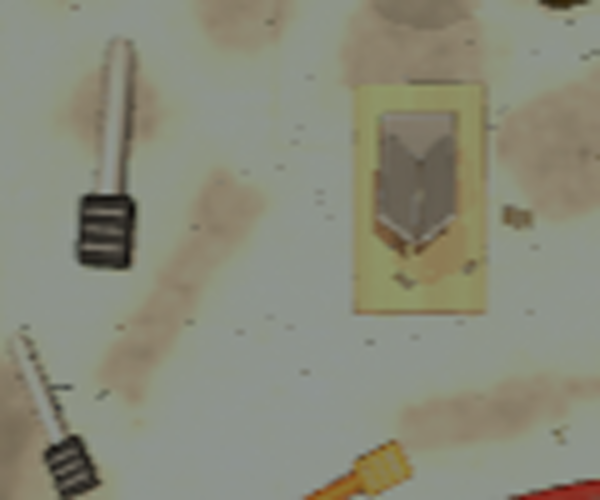

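c1 confirms that the larger, non-orange pin has its grip at (107,231) and tip at (120,40), and that the rest is nearly square to the world axes. c2 shows the hub at (408,380), roller at (258,108), hole mouth at (222,242), and the black flange strip on the clockwise (right) side. I'll move above the pin and look from near.

```bash
python3 -m handwheel '[[[-15,45,4],[0,0,0]],[[-15,45,4],[0,0,0]],[[-15,45,4],[0,0,0]],[[-15,45,4],[0,0,0]],[[-15,45,4],[0,0,0]],[[-15,45,4],[0,0,0]],[[-15,45,4],[0,0,0]],[[-15,45,4],[0,0,0]],[[-15,45,4],[0,0,0]],[[-15,45,4],[0,0,0]]]' 1 60
python3 - <<'E'
from h import *
s=load('top')
for nm,(u,v),z in [('tip',(120,40),8),('grip c',(107,231),16),('gripfar',(107,194),16),('gripnear',(104,268),16),('shank near',(115,190),16),('footTL',(355,84),8),('TR',(487,84),8),('BL',(354,312),8),('BR',(486,314),8),('trough bottom up end',(417,248),None)]:
    print(nm,pix2w(s,170+u/5-.4,155+v/5-.4,z).round(1))
for nm,(u,v),z in [('TL',(42,175),8),('BL',(170,530),8),('BR',(470,430),8),('TR',(345,75),8),('hub',(408,380),70),('roller',(258,108),78),('hole',(220,240),42),('bTL',(133,205),42),('bBL',(178,325),42),('bBR',(285,288),42),('bTR',(240,168),42),('fl0',(325,140),86),('fl1',(395,315),86)]:
    print(nm,pix2w(s,320+u/7-.43,175+v/7-.43,z).round(1),pix2w(s,320+u/7-.43,175+v/7-.43).round(1))
E
```

```text
time: 1.1
position: [552.2, 290.4, 195.4]
tcp_rot: [-2.475, -1.932, 0.011]
wrist_force: [0.5, 0.6, -0.4]
finger_gap: 85.7
tip [673.6 280.1   8. ]
grip c [563.3 281.8  16. ]
gripfar [584.1 282.6  16. ]
gripnear [542.5 282.7  16. ]
shank near [586.4 278.2  16. ]
footTL [650.1 145.5   8. ]
TR [651.1  70.9   8. ]
BL [521.  143.2   8. ]
BR [521.2  69.6   8. ]
trough bottom up end [557.8 108.8   4.6]
TL [573.8 -93.2   8. ] [574.3 -93.9   4. ]
BL [ 434.9 -142.4    8. ] [ 434.8 -143.2    4.6]
BR [ 476.1 -259.5    8. ] [ 476.  -259.4    8.6]
TR [ 615.9 -213.5    8. ] [ 615.8 -213.3    8.7]
hub [ 492.8 -216.5   70. ] [ 492.8 -216.6   69.7]
roller [ 592.2 -160.9   78. ] [ 592.4 -161.3   76.5]
hole [ 546. -155.   42.] [ 548.5 -161.8   14.2]
bTL [ 558.9 -122.    42. ] [ 559.5 -123.3   36.1]
bBL [ 513.2 -138.7   42. ] [ 513.6 -140.4   34.4]
bBR [ 528.  -179.5   42. ] [ 527.8 -178.4   45.9]
bTR [ 573.9 -163.    42. ] [ 574.  -163.2   41.1]
fl0 [ 579.6 -183.2   86. ] [ 582.1 -188.6   66.7]
fl1 [ 515.7 -207.3   86. ] [ 516.6 -211.4   72.7]
```

```bash
python3 -m handwheel '[[[0,0,0],[0,0,-0.145]],[[0,0,0],[0,0,-0.145]],[[0,0,0],[0,0,0]]]'
python3 - <<'E'
from h import *
im,d,c=grab('wrist'); s=load('wrist')
cv2.imwrite('pics/w1.png',cv2.resize(im[:,:,::-1],(768,576)))
st=robot.sense();print(st['position'],R.from_rotvec(st['tcp_rot']).as_matrix().round(3))
for p in [(563,282,16),(673,279,8),(542,282,16),(584,282,16)]: print(p,np.array(w2pix(s,p))*1.5)
E
```

```text
time: 1.4
position: [557.9, 283.8, 191.2]
tcp_rot: [-2.171, -2.267, 0.016]
wrist_force: [-0.2, -0.1, -0.4]
finger_gap: 85.7
[557.6303165  283.97428415 191.17002013] [[-0.04   0.999 -0.01 ]
 [ 0.999  0.04  -0.006]
 [-0.005 -0.01  -1.   ]]
(563, 282, 16) [380.00617334 265.49042198]
(673, 279, 8) [371.20546033 387.85488846]
(542, 282, 16) [381.18380151 237.98766662]
(584, 282, 16) [378.874944   291.90956224]
```

View pics/w1.png

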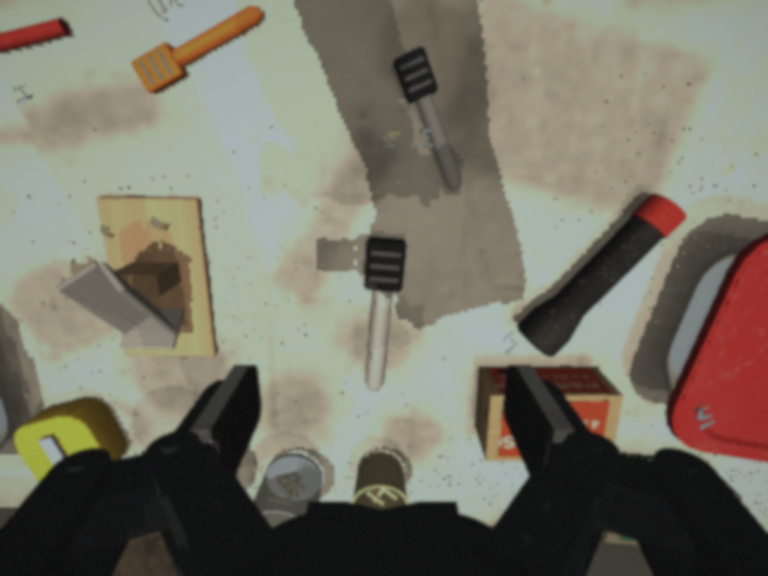

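Wrist view: the grip spans (366–405, 236–290) and the tip is at (374,388). The rest foot has corners at (100,198), (198,198) and (215,354).

Run:
```python
from h import *
s=load('wrist')
for nm,u,v,z in [('g NL',367,236,16),('NR',405,239,16),('FL',365,288,16),('FR',403,290,16),('gc',385,263,16),('sh near',382,295,14),('sh mid',378,340,14),('tip',374,388,8),('foot1',100,198,8),('foot2',198,198,8),('foot3',215,354,8)]:
    print(nm,pix2w(s,u/1.5,v/1.5,z).round(1),pix2w(s,u/1.5,v/1.5).round(1))
```

```text
g NL [541.  271.5  16. ] [544.1 271.    0.6]
NR [542.  299.5  16. ] [545.1 300.4   1.2]
FL [581.3 271.3  16. ] [586.4 270.8   0.9]
FR [581.6 300.4  16. ] [5.869e+02 3.013e+02 3.000e-01]
gc [560.9 285.7  16. ] [560.5 285.6  17.6]
sh near [587.1 284.5  14. ] [586.5 284.5  15.7]
sh mid [625.4 283.   14. ] [623.7 282.9  17.4]
tip [673.  281.4   8. ] [669.5 281.4  13.7]
foot1 [522.8  73.9   8. ] [522.8  73.8   7.9]
foot2 [519.7 146.2   8. ] [520.2 144.7   4.5]
foot3 [647.  148.8   8. ] [647.6 148.4   6.9]
```

```bash
cat >> h.py <<'E'
def delta(target,rot=None):
    st=robot.sense(); M=R.from_rotvec(st['tcp_rot']); 
    print('t',round(st['time'],2),'pos',st['position'].round(1),'z',M.as_matrix()[:,2].round(3),'x',M.as_matrix()[:,0].round(3),'F',st['wrist_force'].round(1),'gap',round(st['finger_gap'],1),'q',st['q'].round(2))
    print('tool shift',M.inv().apply(np.array(target)-st['position']).round(1))
    if rot is not None: print('tool turn',(M.inv()*rot).as_rotvec().round(3))
def frame(x,z):
    x=np.array(x,float);z=np.array(z,float);z/=np.linalg.norm(z);x-=z*(x@z);x/=np.linalg.norm(x);return R.from_matrix(np.c_[x,np.cross(z,x),z])
E
python3 -m handwheel '[[[1,1,38],[0,0,0.077]],[[0,0,40],[0,0,0]],[[0,0,30],[0,0,0]],[[0,0,0],[-0.13,0,0]],[[0,0,0],[-0.13,0,0]],[[0,0,0],[0,0,0]]]'
python3 - <<'E'
from h import *
a=-.037; p=np.array([np.cos(a),np.sin(a),0]);y=np.array([-np.sin(a),np.cos(a),0])
delta([560,285.5,15.5],frame(y,p*np.sin(.26)+np.array([0,0,-np.cos(.26)])))
E
```

```text
time: 2.05
position: [550.4, 284.3, 69.8]
tcp_rot: [2.143, 2.025, 0.236]
wrist_force: [-2.0, -1.4, -1.4]
finger_gap: 85.5
t 2.05 pos [550.4 284.3  69.8] z [ 0.24  -0.024 -0.97 ] x [ 0.058  0.998 -0.01 ] F [-2.  -1.4 -1.4] gap 85.5 q [ 0.4   0.36 -0.36  0.63 -0.12  0.45]
tool shift [ 2.4 -3.9 54.9]
tool turn [-0.017  0.015 -0.018]
```

```bash
python3 -m handwheel '[[[2.4,-3.9,15],[-0.017,0.015,-0.018]],[[0,0,20],[0,0,0]],[[0,0,15],[0,0,0]],[[0,0,3],[0,0,0]],[[0,0,0],[0,0,0]]]'
python3 - <<'E'
from h import *
delta([560,285.5,15.5])
E
```

```text
time: 2.55
position: [564.8, 290.7, 22.3]
tcp_rot: [2.126, 2.04, 0.273]
wrist_force: [0.6, -0.0, 0.2]
finger_gap: 85.2
t 2.55 pos [564.8 290.7  22.3] z [ 0.256 -0.004 -0.967] x [0.04  0.999 0.007] F [ 0.6 -0.   0.2] gap 85.2 q [ 0.4   0.43 -0.41  0.5  -0.1   0.42]
tool shift [-5.5 -6.1  5.3]
```

```bash
python3 -m handwheel '[[[-5.5,-6.1,0],[0,0,0]],[[0,0,5],[0,0,0]],[[0,0,0],[0,0,0]]]'; python3 -c "
from h import *
delta([560,285.5,15.5])"; python3 -m handwheel '[[[0,0,0],[0,0,0]],[[0,0,0],[0,0,0]],[[0,0,0],[0,0,0]],[[0,0,0],[0,0,0]],[[0,0,0],[0,0,0]],[[0,0,0],[0,0,0]]]' 0.2 60
```

```text
time: 2.85
position: [561.9, 285.7, 17.8]
tcp_rot: [2.127, 2.038, 0.277]
wrist_force: [0.5, 0.1, -0.0]
finger_gap: 85.6
t 2.85 pos [561.9 285.7  17.8] z [ 0.259 -0.003 -0.966] x [0.042 0.999 0.008] F [ 0.5  0.1 -0. ] gap 85.6 q [ 0.39  0.43 -0.43  0.48 -0.1   0.42]
tool shift [-0.3 -2.4  1.7]
time: 3.45
position: [562.3, 285.9, 19.3]
tcp_rot: [2.127, 2.037, 0.279]
wrist_force: [0.0, -0.5, 0.3]
finger_gap: 27.8
```

```bash
python3 -m handwheel '[[[0,0,-30],[0,0,0]],[[0,0,-40],[0,0,0]],[[0,0,-40],[0,0,0]],[[-35,0,-30],[0,0,0]],[[-45,0,-20],[0,0,0]],[[-45,0,-10],[0,0,0]],[[-45,0,-10],[0,0,0]],[[0,0,0],[0,0,0]]]'
python3 - <<'E'
from h import *
delta([535,109,170])
im,d,c=grab('wrist'); s=load('wrist')
cv2.imwrite('pics/w2.png',cv2.resize(im[:,:,::-1],(768,576)))
E
```

```text
time: 4.25
position: [504.2, 111.6, 194.7]
tcp_rot: [2.123, 2.045, 0.268]
wrist_force: [0.7, 0.4, -0.6]
finger_gap: 27.9
t 4.25 pos [504.2 111.6 194.7] z [ 0.254 -0.005 -0.967] x [0.037 0.999 0.004] F [ 0.7  0.4 -0.6] gap 27.9 q [ 0.08  0.03 -0.46  0.83 -0.02  0.11]
tool shift [-1.6 23.6 31.7]
```

View pics/w2.png

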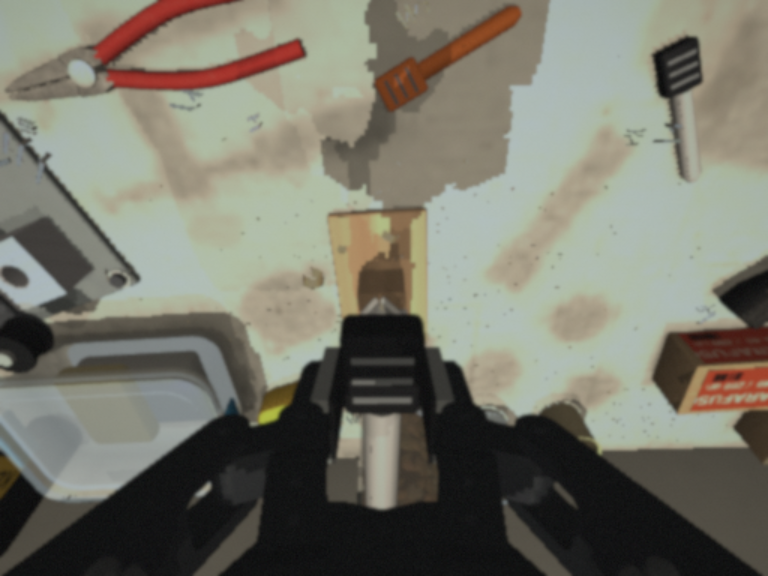

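The pin is held squarely: the grip spans (343–422, 318–410) and the shank runs down to (382,505). The foot's near edge runs (330,213)–(426,209), and the trough's V upper end is near (379,302).

Run:
```python
from h import *
s=load('wrist'); st=robot.sense(); M=R.from_rotvec(st['tcp_rot'])
for nm,u,v,z in [('fL',330,213,8),('fR',426,209,8),('Vtop',379,301,None),('Vtop',380,310,None)]:
    print(nm,pix2w(s,u/1.5,v/1.5,z).round(1),pix2w(s,u/1.5,v/1.5).round(1))
for nm,u,v in [('gNL',348,322),('gNR',418,322),('gFL',344,405),('gFR',420,405),('gNC',382,325),('gc',383,375),('gFC',383,405),('sh1',382,425),('sh2',382,460),('sh3',383,500)]:
    w=pix2w(s,u/1.5,v/1.5); print(nm,w.round(1),'tool',M.inv().apply(w-st['position']).round(1))
```

```text
fL [519.7  73.4   8. ] [521.3  72.9   4.2]
fR [519.3 144.8   8. ] [522.1 145.5   1.5]
Vtop [577.4 107.6  41.8] [577.4 107.6  41.8]
Vtop [583.4 108.1  45. ] [583.4 108.1  45. ]
gNL [485.7 100.6 182.7] tool [-13.5 -20.3   6.4]
gNR [486.3 125.4 183.2] tool [ 11.3 -20.5   6. ]
gFL [512.4  97.9 197.1] tool [-15.2   9.2  -0.7]
gFR [514.8 125.4 195.9] tool [12.4 10.3  0.9]
gNC [485.8 112.7 184.9] tool [ -1.4 -20.1   4.2]
gc [502.8 112.4 192.2] tool [-1.1 -1.8  1.6]
gFC [519.6 111.8 191.3] tool [-1.1 14.3  6.7]
sh1 [531.4 110.9 191.1] tool [-1.5 25.7  9.8]
sh2 [554.2 110.1 191.1] tool [-1.6 47.7 15.6]
sh3 [586.2 109.4 190.2] tool [-1.1 78.5 24.5]
```

Run:
```python
from h import *
s=load('wrist'); st=robot.sense(); M=R.from_rotvec(st['tcp_rot'])
o=np.array([-1.2,-2.7,10.1]);a=.265;px=np.array([0,np.cos(a),np.sin(a)]);pz=np.array([0,np.sin(a),-np.cos(a)])
for x,z in [(-20,8),(20,8),(-20,-8),(110,0),(103,8)]:
    w=M.apply(o+x*px+z*pz)+st['position']; print(x,z,w.round(1),(np.array(w2pix(s,w))*1.5).round(0))
# desired: pin laid
for yaw in (.015,):
    T=np.array([616,109,27.]); 
    X=np.array([np.cos(yaw)*.7071,np.sin(yaw)*.7071,-.7071]);Y=np.array([-np.sin(yaw),np.cos(yaw),0]);Z=np.cross(X,Y)
    P=R.from_matrix(np.c_[X,Y,Z]); # pin rot
    pt=R.from_matrix(np.c_[px,[1,0,0],pz]) # pin in tool
    T0=P*pt.inv(); 
    for back,up in ((0,0),(10,12),(15,40)):
        O=T-110*X-back*X+up*Z; tcp=O-T0.apply(o); print(back,up,'tcp',tcp.round(1)); 
    delta(tcp,T0)
```

```text
-20 8 [484.2 112.9 191.9] [383. 334.]
20 8 [524.1 111.5 191.5] [383. 413.]
-20 -8 [484.  113.  175.9] [383. 306.]
110 0 [614.  108.4 182.6] [383. 516.]
103 8 [607.1 108.6 190.7] [383. 525.]
0 0 tcp [545.6 109.1 112.2]
10 12 tcp [547.  109.2 127.8]
15 40 tcp [563.2 109.4 151.1]
t 4.3 pos [504.2 113.4 194.1] z [ 0.253 -0.003 -0.967] x [0.035 0.999 0.006] F [ 0.4 -1.4 -1.3] gap 27.8 q [ 0.08  0.03 -0.46  0.83 -0.02  0.11]
tool shift [-2.1 46.4 56.6]
tool turn [ 0.776 -0.013 -0.05 ]
```

```bash
python3 -m handwheel '[[[0,0,0],[0.13,-0.002,-0.02]],[[0,0,0],[0.13,-0.002,-0.015]],[[0,0,0],[0.13,-0.002,-0.015]],[[0,0,0],[0.13,-0.002,0]],[[0,0,0],[0.13,-0.002,0]],[[0,0,0],[0.126,-0.002,0]],[[0,0,0],[0,0,0]]]'
cat > lay.py <<'E'
from h import *
import sys
o=np.array([-1.2,-2.7,10.1]);a=.265;px=np.array([0,np.cos(a),np.sin(a)]);pz=np.array([0,np.sin(a),-np.cos(a)])
yaw=.015;T=np.array([615.5,109,27.]); 
X=np.array([np.cos(yaw)*.7071,np.sin(yaw)*.7071,-.7071]);Y=np.array([-np.sin(yaw),np.cos(yaw),0]);Z=np.cross(X,Y)
P=R.from_matrix(np.c_[X,Y,Z]); pt=R.from_matrix(np.c_[px,[1,0,0],pz]); T0=P*pt.inv()
back,up=map(float,sys.argv[1:])
delta(T-(110+back)*X+up*Z-T0.apply(o),T0)
E
python3 lay.py 15 40
```

```text
time: 5.0
position: [497.1, 118.8, 183.7]
tcp_rot: [-1.887, -1.928, 0.568]
wrist_force: [0.0, -0.4, -3.2]
finger_gap: 27.5
t 5.0 pos [497.1 118.8 183.7] z [-0.534 -0.02  -0.845] x [-0.024  1.    -0.009] F [ 0.  -0.4 -3.2] gap 27.5 q [0.07 0.69 0.34 1.79 0.02 0.04]
tool shift [-10.6  72.8  -7.3]
tool turn [-0.043  0.012  0.003]
```

```bash
python3 -m handwheel '[[[-5,36,-4],[-0.043,0.012,0]],[[-5,36,-3],[0,0,0]],[[0,0,0],[0,0,0]]]';python3 lay.py 8 14
```

```text
time: 5.3
position: [564.9, 113.5, 146.9]
tcp_rot: [-1.911, -1.954, 0.516]
wrist_force: [-0.4, 0.3, -2.4]
finger_gap: 28.1
t 5.3 pos [564.9 113.5 146.9] z [-0.494 -0.01  -0.869] x [-0.022  1.     0.001] F [-0.4  0.3 -2.4] gap 28.1 q [0.05 0.81 0.5  1.78 0.02 0.02]
tool shift [-3.9 -4.2 24.4]
tool turn [0.003 0.003 0.007]
```

Run:
```python
from h import *
im,d,c=grab('side'); s=load('side')
u,v=w2pix(s,(575,109,80)); u,v=int(u),int(v); print(u,v)
cv2.imwrite('pics/s1.png',cv2.resize(im[v-50:v+40,u-60:u+60,::-1],None,fx=6,fy=6,interpolation=cv2.INTER_CUBIC))
```

```text
250 180
```

View pics/s1.png

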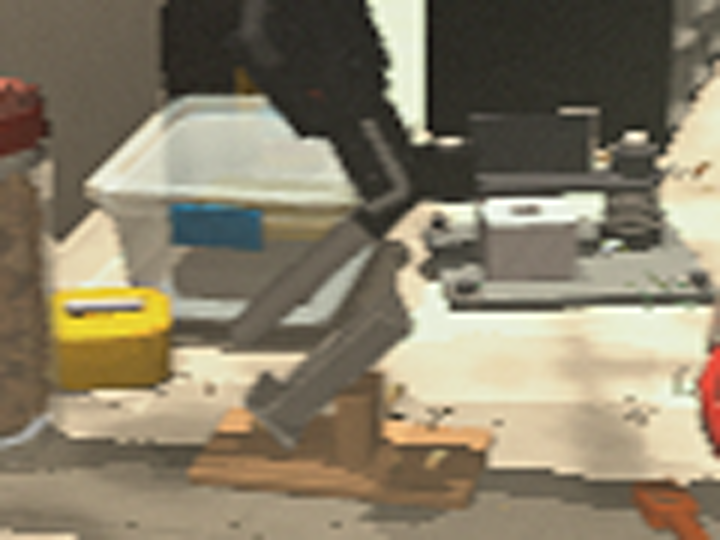

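The side view shows the pin parallel above the trough (pin at (300,275), trough at (335,365)). I'm approaching now.

```bash
python3 -m handwheel '[[[-4,-4,12],[0,0,0]],[[-1,0,12],[0,0,0]],[[0,0,0],[0,0,0]]]';python3 lay.py 8 5; python3 lay.py 0 0
```

```text
time: 5.65
position: [547.0, 111.3, 134.8]
tcp_rot: [-1.914, -1.966, 0.506]
wrist_force: [-0.5, -0.4, -1.8]
finger_gap: 28.3
t 5.65 pos [547.  111.3 134.8] z [-0.484 -0.011 -0.875] x [-0.026  1.     0.002] F [-0.5 -0.4 -1.8] gap 28.3 q [0.05 0.76 0.39 1.7  0.01 0.02]
tool shift [-2.1  2.9 13.7]
tool turn [0.015 0.004 0.011]
t 5.65 pos [547.  111.3 134.8] z [-0.484 -0.011 -0.875] x [-0.026  1.     0.002] F [-0.5 -0.4 -1.8] gap 28.3 q [0.05 0.76 0.39 1.7  0.01 0.02]
tool shift [-2.1  9.3 20.7]
tool turn [0.015 0.004 0.011]
```

```bash
python3 -m handwheel '[[[-3,2,9],[0.015,0.004,0.011]],[[0,1,6],[0,0,0]],[[0,0,0],[0,0,0]]]';python3 lay.py 2 0
```

```text
time: 5.95
position: [542.0, 109.4, 124.3]
tcp_rot: [-1.92, -1.95, 0.512]
wrist_force: [-0.8, -0.9, -1.8]
finger_gap: 28.2
t 5.95 pos [542.  109.4 124.3] z [-0.491 -0.008 -0.871] x [-0.016  1.    -0.   ] F [-0.8 -0.9 -1.8] gap 28.2 q [0.05 0.76 0.36 1.68 0.01 0.03]
tool shift [-0.3  6.7  8.5]
tool turn [0.007 0.    0.001]
```

```bash
python3 -m handwheel '[[[0,2,5],[0,0,0]],[[0,2,3],[0,0,0]],[[0,0,0],[0,0,0]]]';python3 lay.py 0 0
```

```text
time: 6.25
position: [542.5, 108.9, 115.9]
tcp_rot: [-1.922, -1.952, 0.51]
wrist_force: [1.4, 0.0, -0.8]
finger_gap: 28.0
t 6.25 pos [542.5 108.9 115.9] z [-0.488 -0.009 -0.873] x [-0.016  1.    -0.001] F [ 1.4  0.  -0.8] gap 28.0 q [0.05 0.77 0.35 1.66 0.01 0.03]
tool shift [0.2 4.  2. ]
tool turn [0.01  0.001 0.   ]
```

```bash
python3 -m handwheel '[[[0,2,2.5],[0,0,0]],[[0,2,1.5],[0,0,0]],[[0,0,0],[0,0,0]]]';python3 lay.py 0 0
```

```text
time: 6.55
position: [544.0, 108.7, 113.5]
tcp_rot: [-1.923, -1.952, 0.51]
wrist_force: [3.3, -0.7, -0.4]
finger_gap: 27.9
t 6.55 pos [544.  108.7 113.5] z [-0.488 -0.009 -0.873] x [-0.015  1.    -0.001] F [ 3.3 -0.7 -0.4] gap 27.9 q [0.05 0.77 0.35 1.66 0.01 0.03]
tool shift [0.5 1.6 0.6]
tool turn [ 0.011  0.001 -0.   ]
```

```bash
python3 -m handwheel '[[[0,4,1.5],[0,0,0]],[[0,3,1],[0,0,0]],[[0,0,0],[0,0,0]]]';python3 lay.py 0 0
```

```text
time: 6.85
position: [544.3, 108.7, 113.8]
tcp_rot: [-1.917, -1.946, 0.518]
wrist_force: [3.0, -0.5, -1.8]
finger_gap: 28.3
t 6.85 pos [544.3 108.7 113.8] z [-0.496 -0.009 -0.868] x [-0.015  1.    -0.001] F [ 3.  -0.5 -1.8] gap 28.3 q [0.05 0.78 0.36 1.67 0.01 0.03]
tool shift [0.4 1.5 1. ]
tool turn [ 0.001  0.001 -0.   ]
```

```bash
python3 -m handwheel '[[[0,0,0],[0,0,0]],[[0,0,0],[0,0,0]],[[0,0,0],[0,0,0]],[[0,0,0],[0,0,0]]]' 1; python3 -m handwheel '[[[0,0,-30],[0,0,0]],[[0,0,-45],[0,0,0]],[[0,0,-45],[0,0,0]],[[0,0,0],[0,0,0]]]'
python3 - <<'E'
from h import *
delta([0,0,0])
out=[]
for n,X,w in (('side',(565,109,75),45),('wrist',(565,109,75),70)):
    im,d,c=grab(n); s=load(n); u,v=map(int,w2pix(s,X)); print(u,v)
    u=min(max(u,w),512-w);v=min(max(v,w),384-w)
    out.append(cv2.resize(im[v-w:v+w,u-w:u+w,::-1],(400,400),interpolation=cv2.INTER_CUBIC)); print(n,u-w,v-w,400/2/w)
cv2.imwrite('pics/s2.png',np.hstack(out))
E
```

```text
time: 7.25
position: [544.4, 109.2, 112.4]
tcp_rot: [-1.916, -1.945, 0.518]
wrist_force: [0.7, -0.7, -0.5]
finger_gap: 83.9
time: 7.65
position: [603.2, 110.3, 216.1]
tcp_rot: [-1.913, -1.942, 0.522]
wrist_force: [0.6, -0.4, 0.9]
finger_gap: 85.6
t 7.65 pos [603.2 110.3 216.1] z [-0.501 -0.008 -0.865] x [-0.015  1.     0.   ] F [ 0.6 -0.4  0.9] gap 85.6 q [0.04 0.92 0.88 2.06 0.01 0.02]
tool shift [-101.1 -415.   490.2]
254 182
side 209 137 4.444444444444445
253 216
wrist 183 146 2.857142857142857
```

View pics/s2.png

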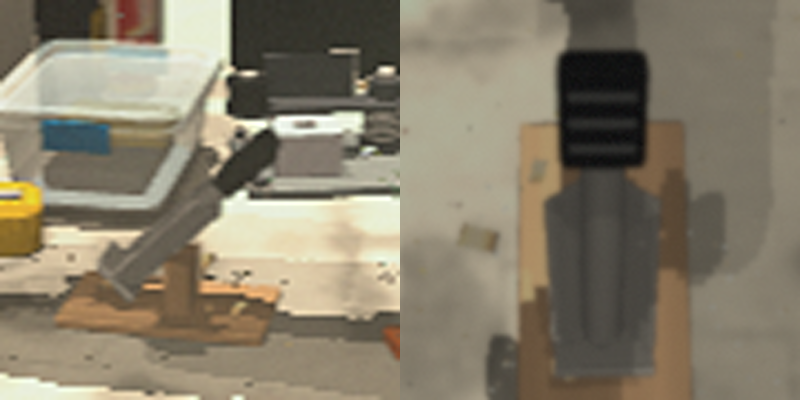

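Both views show the pin lying in the trough: the grip plus a bit of shank stick out above the V, and the tip at (603,345) is at the stop plate. Next I'll swing the tool round to grip from the end.

```bash
python3 - <<'E'
from h import *
s=load('wrist')
for nm,u,v in [('NL',562,56),('NR',645,54),('FL',567,160),('FR',643,160),('gc',604,110),('sh',602,190),('sh2',602,250),('sh3',602,320),('tip',602,342)]:
    print(nm,pix2w(s,183+(u-400)/2.857,146+v/2.857).round(1))
E
python3 -m handwheel '[[[0,0,-5],[-0.145,0,0]],[[0,0,0],[-0.145,0,0]],[[0,0,0],[-0.145,0,0]],[[0,0,0],[-0.145,0,0]],[[0,-10,0],[-0.145,0,0]],[[0,-20,0],[-0.145,0,0]],[[0,-20,0],[-0.145,0,0]],[[0,-20,-10],[-0.145,0,0]],[[0,-20,-10],[-0.145,0,0]],[[0,0,0],[0,0,0]]]'
cat > re.py <<'E'
from h import *
import sys
yaw=.015;T=np.array([615.5,109,27.]);X=np.array([np.cos(yaw)*.7071,np.sin(yaw)*.7071,-.7071]);Y=np.array([-np.sin(yaw),np.cos(yaw),0])
delta(T-110*X+float(sys.argv[1])*X,frame(Y,X))
E
python3 re.py -85
```

```text
NL [524.1  96.  120.7]
NR [521.  122.8 113.9]
FL [554.4  97.5 101.1]
FR [553.6 123.   98.9]
gc [539.8 109.6 113.3]
sh [562.9 109.3  90.3]
sh2 [582.3 109.5  70.3]
sh3 [607.8 109.8  47.2]
tip [616.6 109.9  37. ]
time: 8.75
position: [479.5, 106.7, 143.9]
tcp_rot: [1.816, 1.847, 0.646]
wrist_force: [-2.9, 0.7, -3.7]
finger_gap: 85.7Traceback (most recent call last):
  File "re.py", line 1, in <module>
    from h import *
  File "h.py", line 1, in <module>
    import numpy as np, cv2
    from numpy.__config__ import show_config
    from numpy._core._multiarray_umath import (
    from . import (
    from .fromnumeric import any
    from . import _methods, overrides
    import pickle
    import re
  File "re.py", line 3, in <module>
    yaw=.015;T=np.array([615.5,109,27.]);X=np.array([np.cos(yaw)*.7071,np.sin(yaw)*.7071,-.7071]);Y=np.array([-np.sin(yaw),np.cos(yaw),0])
NameError: name 'np' is not defined
```

```bash
mv re.py regr.py; rm -rf __pycache__; sed -i 's/yaw=.015;T=np.array(\[615.5,109,27/yaw=.005;T=np.array([615.5,109,27/' regr.py; python3 regr.py -85; python3 regr.py -45
```

```text
t 8.75 pos [479.5 106.7 143.9] z [ 0.626  0.007 -0.78 ] x [-0.016  1.    -0.003] F [-2.9  0.7 -3.7] gap 85.7 q [ 0.08 -0.2  -1.02  0.07 -0.04  0.05]
tool shift [  1.6  11.6 -17.5]
tool turn [-0.11  -0.005  0.01 ]
t 8.75 pos [479.5 106.7 143.9] z [ 0.626  0.007 -0.78 ] x [-0.016  1.    -0.003] F [-2.9  0.7 -3.7] gap 85.7 q [ 0.08 -0.2  -1.02  0.07 -0.04  0.05]
tool shift [ 1.4 16.  22.2]
tool turn [-0.11  -0.005  0.01 ]
```

```bash
python3 -m handwheel '[[[1.5,16,2],[0,0,0]],[[0,4,5],[-0.11,0,0.01]],[[0,0,0],[0,0,0]]]'; python3 regr.py -45;python3 regr.py 5
```

```text
time: 9.05
position: [506.2, 113.6, 160.7]
tcp_rot: [1.775, 1.785, 0.708]
wrist_force: [0.8, -0.3, 0.6]
finger_gap: 85.3
t 9.05 pos [506.2 113.6 160.7] z [ 0.686  0.003 -0.728] x [-0.005  1.    -0.   ] F [ 0.8 -0.3  0.6] gap 85.3 q [ 0.1  -0.18 -1.02 -0.03 -0.07  0.07]
tool shift [ -5.2 -16.7  17.3]
tool turn [-0.03   0.     0.001]
t 9.05 pos [506.2 113.6 160.7] z [ 0.686  0.003 -0.728] x [-0.005  1.    -0.   ] F [ 0.8 -0.3  0.6] gap 85.3 q [ 0.1  -0.18 -1.02 -0.03 -0.07  0.07]
tool shift [ -5.2 -15.2  67.3]
tool turn [-0.03   0.     0.001]
```

```bash
cat > ik.py <<'E'
import numpy as np
from scipy.optimize import least_squares
D=np.array([[.313,.046,1.304,575,242.3],[.36,-.36,.63,619.5,69.8],[.43,-.43,.48,630.4,17.8],[.03,-.46,.83,516.4,194.7],[.69,.34,1.79,511,183.7],[.81,.5,1.78,576.2,146.9],[.92,.88,2.06,613.2,216.1],[-.2,-1.02,.07,491.2,143.9],[-.18,-1.02,-.03,518.8,160.7],[.76,.36,1.68,553.,124.3]])
def fk(p,q2,q3,q4):
    h,r0,L1,L2,L3,o=p; f=q2-q3; t=f+q4
    return np.array([r0+L1*np.sin(q2)+L2*np.cos(f)+L3*np.cos(t)+o*np.sin(f),h+L1*np.cos(q2)-L2*np.sin(f)-L3*np.sin(t)+o*np.cos(f)])
s=least_squares(lambda p:np.concatenate([fk(p,*d[:3])-d[3:] for d in D]),[300,0,400,400,200,0]); p=s.x
if __name__=='__main__':
    print(p.round(0),np.abs(s.fun).max().round(1))
    for r,z,th in [(552,101,.785),(552,101,.9),(552,101,1.0),(548,106,.785),(548,106,.9),(545,104,1.0),(520,140,.785),(520,140,1.)]:
        g=least_squares(lambda q:np.append(fk(p,*q)-[r,z],(q[0]-q[1]+q[2]-th)*500),[0,-.8,.2]); print(r,z,th,g.x.round(2),round(g.cost,3))
E
python3 ik.py
```

```text
[226.  14. 507. 404. 415.  57.] 4.3
552 101 0.785 [ 0.04 -1.08 -0.34] 0.0
552 101 0.9 [ 0.03 -0.97 -0.09] 0.0
552 101 1.0 [ 0.04 -0.87  0.09] 0.0
548 106 0.785 [ 0.01 -1.09 -0.32] 0.0
548 106 0.9 [ 0.01 -0.97 -0.08] 0.0
545 104 1.0 [ 0.02 -0.88  0.1 ] 0.0
520 140 0.785 [-0.13 -1.08 -0.17] 0.0
520 140 1.0 [-0.09 -0.87  0.22] 0.0
```

```bash
cat > regr.py <<'E'
from h import *
import sys
T=np.array([615.5,109.3,27.]);X=np.array([.7071,0,-.7071]);th=.92;z=np.array([np.cos(th),0,-np.sin(th)])
b=float(sys.argv[1]); delta(T-106*X-b*z,frame([0,1,0],z))
E
python3 regr.py 50; python3 regr.py 25
```

```text
t 9.05 pos [506.2 113.6 160.7] z [ 0.686  0.003 -0.728] x [-0.005  1.    -0.   ] F [ 0.8 -0.3  0.6] gap 85.3 q [ 0.1  -0.18 -1.02 -0.03 -0.07  0.07]
tool shift [ -4.4 -10.1  16.6]
tool turn [ 0.105 -0.003  0.004]
t 9.05 pos [506.2 113.6 160.7] z [ 0.686  0.003 -0.728] x [-0.005  1.    -0.   ] F [ 0.8 -0.3  0.6] gap 85.3 q [ 0.1  -0.18 -1.02 -0.03 -0.07  0.07]
tool shift [ -4.4 -12.7  41.4]
tool turn [ 0.105 -0.003  0.004]
```

```bash
python3 -m handwheel '[[[-4.4,-10,10],[0.105,0,0.004]],[[0,0,10],[0,0,0]],[[0,0,0],[0,0,0]]]'; python3 regr.py 25
```

```text
time: 9.35
position: [510.9, 109.2, 135.6]
tcp_rot: [1.852, 1.858, 0.617]
wrist_force: [0.6, 0.1, 0.2]
finger_gap: 85.3
t 9.35 pos [510.9 109.2 135.6] z [ 0.597  0.003 -0.802] x [-0.003  1.     0.002] F [0.6 0.1 0.2] gap 85.3 q [ 0.08 -0.1  -0.94  0.09 -0.05  0.06]
tool shift [-0.   3.4 19.7]
tool turn [-0.011 -0.003  0.002]
```

```bash
python3 -m handwheel '[[[0,3,20],[0,0,0]],[[0,0,10],[0,0,0]],[[0,0,0],[0,0,0]]]'; python3 regr.py 0
```

```text
time: 9.65
position: [532.5, 109.3, 112.0]
tcp_rot: [1.851, 1.856, 0.619]
wrist_force: [-0.2, 0.2, -0.4]
finger_gap: 85.3
t 9.65 pos [532.5 109.3 112. ] z [ 0.599  0.003 -0.801] x [-0.003  1.     0.001] F [-0.2  0.2 -0.4] gap 85.3 q [ 0.08 -0.01 -0.94 -0.   -0.04  0.06]
tool shift [-0.   0.4 12.8]
tool turn [-0.008 -0.003  0.002]
```

```bash
python3 -m handwheel '[[[0,0.5,8],[0,0,0]],[[0,0,5],[0,0,0]],[[0,0,0],[0,0,0]]]'; python3 regr.py 0;  python3 -m handwheel '[[[0,0,0],[0,0,0]],[[0,0,0],[0,0,0]],[[0,0,0],[0,0,0]],[[0,0,0],[0,0,0]],[[0,0,0],[0,0,0]],[[0,0,0],[0,0,0]]]' 0.2 90; python3 regr.py 0; python3 -c "
from h import *
im,d,c=grab('wrist'); im2,_,_=grab('side'); s=load('side');u,v=map(int,w2pix(s,(565,109,75)))
cv2.imwrite('pics/g1.png',np.hstack([cv2.resize(im[:,:,::-1],(440,330)),cv2.resize(im2[v-40:v+40,u-45:u+45,::-1],(360,330))]))"
```

```text
time: 9.95
position: [540.5, 109.4, 100.9]
tcp_rot: [1.85, 1.856, 0.619]
wrist_force: [-0.2, -0.1, -0.2]
finger_gap: 85.1
t 9.95 pos [540.5 109.4 100.9] z [ 0.599  0.003 -0.801] x [-0.004  1.     0.001] F [-0.2 -0.1 -0.2] gap 85.1 q [ 0.08  0.03 -0.95 -0.04 -0.04  0.06]
tool shift [-0.1  0.6 -0.8]
tool turn [-0.008 -0.003  0.002]
time: 10.55
position: [540.2, 109.1, 102.0]
tcp_rot: [1.849, 1.855, 0.619]
wrist_force: [1.2, 0.3, -0.9]
finger_gap: 28.7
t 10.55 pos [540.2 109.1 102. ] z [ 0.601  0.002 -0.8  ] x [-0.003  1.     0.001] F [ 1.2  0.3 -0.9] gap 28.7 q [ 0.08  0.02 -0.95 -0.04 -0.04  0.06]
tool shift [0.2 0.2 0.2]
tool turn [-0.007 -0.002  0.002]
```

View pics/g1.png

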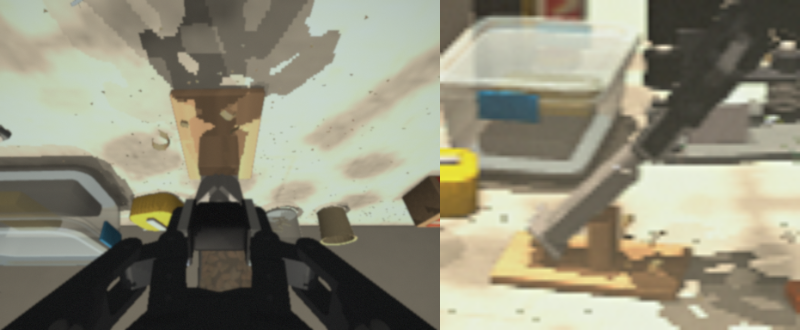

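The end of the grip is held in line with the axis and the pin is still in the trough. Now I'll lift it normal to the trough, then turn it upright.

```bash
python3 -m handwheel '[[[0,25,-4],[0,0,0]],[[0,35,-5],[0,0,0]],[[0,25,-30],[0,0,0]],[[0,10,-40],[0.13,0,0]],[[-20,0,-40],[0.13,0,0]],[[-40,0,-20],[0.13,0,0]],[[-45,0,0],[0.13,0,0]],[[-45,0,0],[0.13,0,0]],[[-45,0,0],[0.13,0,0]],[[0,0,0],[0,0,0]]]'
python3 - <<'E'
from h import *
th=np.pi/2+.142; delta([540,-170,260],frame([0,1,0],[np.cos(th),0,-np.sin(th)]))
E
```

```text
time: 11.65
position: [549.4, -83.4, 248.5]
tcp_rot: [-2.158, -2.185, 0.102]
wrist_force: [-0.2, 1.3, -2.3]
finger_gap: 29.0
t 11.65 pos [549.4 -83.4 248.5] z [-0.095  0.002 -0.995] x [-0.012  1.     0.003] F [-0.2  1.3 -2.3] gap 29.0 q [-0.28  0.35  0.11  1.42 -0.03 -0.29]
tool shift [-86.4 -11.6 -10.7]
tool turn [ 0.046 -0.001  0.012]
```

```bash
python3 -m handwheel '[[[-43,-12,-5],[0.046,0,0.012]],[[-38,0,-5],[0,0,0]],[[0,0,0],[0,0,0]]]'
python3 - <<'E'
from h import *
delta([540,-170,260])
im,d,c=grab('wrist'); cv2.imwrite('pics/w3.png',cv2.resize(im[:,:,::-1],(800,600),interpolation=cv2.INTER_CUBIC))
E
```

```text
time: 11.95
position: [541.2, -167.7, 253.9]
tcp_rot: [-2.142, -2.142, 0.153]
wrist_force: [-0.1, 0.1, -1.5]
finger_gap: 28.7
t 11.95 pos [ 541.2 -167.7  253.9] z [-0.148  0.005 -0.989] x [0.    1.    0.005] F [-0.1  0.1 -1.5] gap 28.7 q [-0.41  0.42  0.21  1.5  -0.05 -0.41]
tool shift [-2.3 -2.1 -5.9]
```

View pics/w3.png

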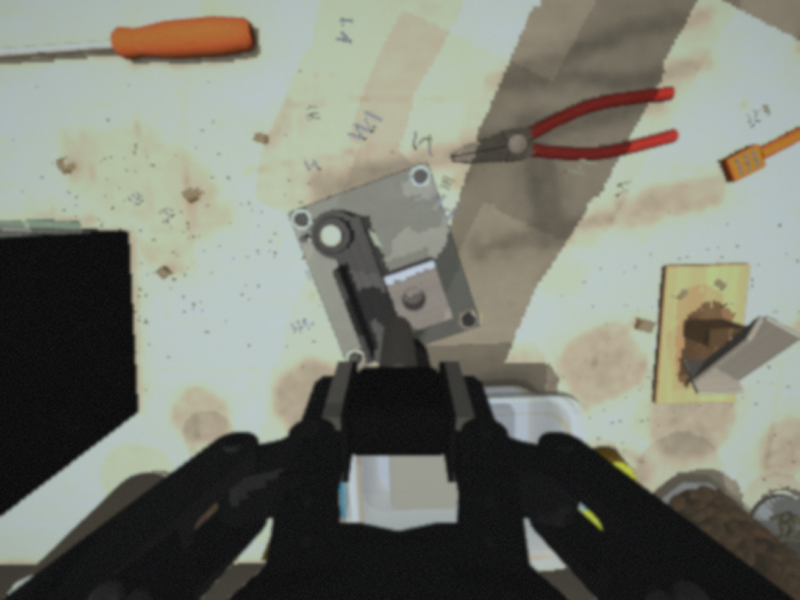

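The wrist view shows the hub at (331,236), hole mouth at (414,297), block corners (386,281) and (434,260), and plate corners (289,214), (428,163) and (478,324). The upright pin hides the roller.

Run:
```python
from h import *
s=load('wrist')
for nm,u,v,z in [('hub',331,236,70),('hole',414,297,42),('b1',386,281,42),('b2',434,260,42),('BR',289,214,8),('BL',428,163,8),('TL',478,324,8),('sBR',302,219,8),('sBL',420,176,8),('sTL',468,319,8)]:
    print(nm,pix2w(s,u*.64,v*.64,z).round(1),pix2w(s,u*.64,v*.64).round(1))
```

```text
hub [ 493.2 -215.3   70. ] [ 493.2 -215.3   70. ]
hole [ 543.6 -153.2   42. ] [ 549. -152.   12.]
b1 [ 530.4 -175.9   42. ] [ 530.4 -175.9   42.4]
b2 [ 513.5 -137.3   42. ] [ 516.7 -134.4    8.4]
BR [ 476.8 -259.9    8. ] [ 476.8 -259.8    8.3]
BL [ 434.5 -140.5    8. ] [ 433.7 -140.     1. ]
TL [574.6 -94.    8. ] [574.5 -94.    8.3]
sBR [ 481.1 -248.9    8. ] [ 481.1 -247.6   14.4]
sBL [ 445.2 -147.2    8. ] [ 445.7 -147.6   14.5]
sTL [ 569.9 -103.1    8. ] [ 568.4 -104.2   14.4]
```

```bash
cat > axis.py <<'E'
from h import *
st=robot.sense(); M=R.from_rotvec(st['tcp_rot']); tip=st['position']+M.apply([0,15,105]); print('model tip',tip.round(1),'axis',M.apply([0,.1414,.99]).round(3))
for n in ('side','top'):
    grab(n); s=load(n); d=s['d']; f=192/np.tan(np.radians(float(s['vfov']))/2)
    v,u=np.mgrid[0:384,0:512]; P=np.stack([(u-float(s['cx']))/f*d,(v-float(s['cy']))/f*d,d],-1).reshape(-1,3)
    W=(P-s['t'])@s['R']; W=W[(d.ravel()>0)]
    for a in range(-6,90,12):
        k=(np.hypot(*(W[:,:2]-tip[:2]).T)<18)&(W[:,2]>tip[2]+a)&(W[:,2]<tip[2]+a+12)
        if k.sum()>2: print(n,a,k.sum(),W[k].mean(0).round(1),'x',W[k,0].min().round(1),W[k,0].max().round(1),'y',W[k,1].min().round(1),W[k,1].max().round(1),'zmin',W[k,2].min().round(1))
E
python3 axis.py
```

```text
model tip [ 540.  -165.   147.4] axis [-0.007  0.007 -1.   ]
side -6 3 [ 538.4 -162.6  150.8] x 535.7 541.6 y -166.2 -159.6 zmin 149.7
side 6 16 [ 539.7 -160.   159.4] x 533.2 545.4 y -168.5 -155.6 zmin 153.6
side 18 18 [ 539.4 -161.3  171.6] x 533.2 545.8 y -170.7 -155.0 zmin 166.8
side 30 18 [ 538.6 -160.3  183.8] x 532.9 545.8 y -167.3 -155.7 zmin 177.5
side 42 18 [ 539.9 -160.4  195.3] x 532.9 546.3 y -167.8 -157.7 zmin 189.8
side 54 20 [ 540.  -160.8  207.6] x 533.5 547.1 y -165.3 -157.1 zmin 201.6
side 66 19 [ 540.3 -160.9  220.2] x 533.8 547.9 y -167.2 -156.9 zmin 215.1
side 78 16 [ 540.8 -159.5  231.4] x 533.9 547.5 y -164.3 -153.9 zmin 225.5
top 6 12 [ 537.4 -160.9  160.9] x 533.0 545.0 y -169.5 -157.2 zmin 157.1
top 18 6 [ 538.4 -159.1  173.4] x 534.3 544.0 y -161.5 -157.1 zmin 170.1
top 30 9 [ 537.  -160.1  183.7] x 533.4 543.1 y -165.3 -157.7 zmin 178.4
top 42 3 [ 535.2 -161.5  192.6] x 532.9 537.4 y -165.5 -159.2 zmin 190.4
```

```bash
cat > tip.py <<'E'
from h import *
import sys
th=np.pi/2+.142
T=frame([0,1,0],[np.cos(th),0,-np.sin(th)])
st=robot.sense(); M=R.from_rotvec(st['tcp_rot']); tip=st['position']+M.apply([0,15,105]); print('tip',tip.round(1),'axis',M.apply([0,.1414,.99]).round(3))
r=tip[:2]-[493.2,-215.5]; print('r',np.hypot(*r).round(1),'ang',round(np.arctan2(r[1],r[0])-.33,3))
delta(np.array(list(map(float,sys.argv[1:])))-T.apply([0,15,105]),T)
E
python3 -m handwheel '[[[-29,18,0],[0,0,0]],[[-28,18,5],[0,0,0]],[[0,0,20],[0,0,0]],[[0,0,0],[0,0,0]]]'; python3 tip.py 577 -224 47
```

```text
time: 12.5
position: [573.9, -214.3, 224.8]
tcp_rot: [-2.129, -2.156, 0.149]
wrist_force: [-0.5, 0.5, -2.5]
finger_gap: 28.9
tip [ 573.5 -213.4  118.7] axis [-0.004  0.008 -1.   ]
r 80.3 ang -0.304
t 12.5 pos [ 573.9 -214.3  224.8] z [-0.145  0.006 -0.989] x [-0.012  1.     0.008] F [-0.5  0.5 -2.5] gap 28.9 q [-0.46  0.51  0.29  1.49 -0.06 -0.47]
tool shift [-10.4  13.4  70.4]
tool turn [-0.004 -0.006  0.013]
```

```bash
python3 -m handwheel '[[[-11,3,5],[-0.004,-0.006,0.013]],[[0,4,25],[0,0,0]],[[0,4,25],[0,0,0]],[[0,0,0],[0,0,0]]]'; python3 tip.py 577 -224 48
```

```text
time: 12.9
position: [579.1, -222.9, 171.7]
tcp_rot: [-2.15, -2.157, 0.15]
wrist_force: [-0.7, 0.4, -1.1]
finger_gap: 28.4
tip [ 579.9 -223.3   65.7] axis [ 0.007 -0.004 -1.   ]
r 87.1 ang -0.42
t 12.9 pos [ 579.1 -222.9  171.7] z [-0.134 -0.005 -0.991] x [-0.004  1.    -0.004] F [-0.7  0.4 -1.1] gap 28.4 q [-0.47  0.53  0.2   1.35 -0.06 -0.47]
tool shift [-1.   0.3 17.8]
tool turn [0.007 0.005 0.003]
```

```bash
python3 -m handwheel '[[[0,-1,11],[0.007,0.005,0.003]],[[0,0,5],[0,0,0]],[[15,-2,0],[0,0,0]],[[15,-5,0],[0,0,0]],[[0,0,0],[0,0,0]]]'; python3 tip.py 558.6 -167.7 48
```

```text
time: 13.4
position: [570.2, -191.3, 161.0]
tcp_rot: [-2.153, -2.152, 0.151]
wrist_force: [-0.1, -2.2, -2.3]
finger_gap: 28.7
tip [ 570.8 -191.7   54.9] axis [ 0.006 -0.004 -1.   ]
r 81.1 ang -0.032
t 13.4 pos [ 570.2 -191.3  161. ] z [-0.136 -0.004 -0.991] x [-0.     1.    -0.004] F [-0.1 -2.2 -2.3] gap 28.7 q [-0.43  0.5   0.12  1.31 -0.06 -0.42]
tool shift [ 23.6 -10.5   8.3]
tool turn [ 0.006  0.004 -0.001]
```

```bash
python3 -m handwheel '[[[12,-5,3],[0.006,0.004,0]],[[12,-6,3],[0,0,0]],[[0,0,0],[0,0,0]]]'; python3 tip.py 546.2 -154.3 48
```

```text
time: 13.7
position: [560.0, -167.6, 159.5]
tcp_rot: [-2.154, -2.154, 0.154]
wrist_force: [2.1, -2.3, -2.0]
finger_gap: 28.7
tip [ 560.7 -168.3   53.4] axis [ 0.006 -0.007 -1.   ]
r 82.4 ang 0.281
t 13.7 pos [ 560.  -167.6  159.5] z [-0.136 -0.007 -0.991] x [-0.001  1.    -0.007] F [ 2.1 -2.3 -2. ] gap 28.7 q [-0.4   0.47  0.07  1.29 -0.06 -0.4 ]
tool shift [ 13.3 -13.    7.2]
tool turn [ 0.006  0.007 -0.   ]
```

```bash
python3 -m handwheel '[[[7,-7,2],[0.006,0.007,0]],[[7,-7,2],[0,0,0]],[[0,0,0],[0,0,0]]]'; python3 tip.py 546.2 -154.3 45
```

```text
time: 14.0
position: [547.5, -154.6, 159.2]
tcp_rot: [-2.153, -2.152, 0.15]
wrist_force: [2.3, -2.1, -3.3]
finger_gap: 28.7
tip [ 548.1 -155.    53.2] axis [ 0.006 -0.004 -1.   ]
r 81.7 ang 0.504
t 14.0 pos [ 547.5 -154.6  159.2] z [-0.136 -0.004 -0.991] x [ 0.     1.    -0.004] F [ 2.3 -2.1 -3.3] gap 28.7 q [-0.39  0.44  0.02  1.27 -0.05 -0.38]
tool shift [ 0.3 -0.1  8.3]
tool turn [ 0.006  0.004 -0.001]
```

```bash
python3 -m handwheel '[[[1,-1,5],[0.005,0.004,0]],[[0,0,3],[0,0,0]],[[0,0,0],[0,0,0]]]'; python3 tip.py 546.2 -154.3 45; python3 axis.py
python3 - <<'E'
from h import *
out=[]
for n,w in (('side',36),('top',36)):
    s=load(n); im=s['im']; u,v=map(int,w2pix(s,(546,-154,55))); out.append(cv2.resize(im[v-w:v+w,u-w:u+w,::-1],(400,400),interpolation=cv2.INTER_CUBIC)); print(n,u-w,v-w)
cv2.imwrite('pics/h1.png',np.hstack(out))
E
```

```text
time: 14.3
position: [547.2, -154.1, 152.1]
tcp_rot: [-2.152, -2.149, 0.147]
wrist_force: [2.3, -1.6, -1.1]
finger_gap: 29.0
tip [ 547.7 -154.1   46. ] axis [ 0.005 -0.    -1.   ]
r 82.1 ang 0.514
t 14.3 pos [ 547.2 -154.1  152.1] z [-0.136  0.    -0.991] x [ 0.001  1.    -0.   ] F [ 2.3 -1.6 -1.1] gap 29.0 q [-0.39  0.45  0.01  1.26 -0.05 -0.38]
tool shift [-0.2 -0.8  1.1]
tool turn [ 0.005 -0.    -0.001]
model tip [ 547.7 -154.1   46. ] axis [ 0.005 -0.    -1.   ]
side -6 3 [ 563.2 -153.8   41.7] x 561.7 564.7 y -158.2 -147.2 zmin 41.5
side 18 18 [ 539.8 -150.2   71.1] x 531.1 554.6 y -160.4 -139.1 zmin 64.9
side 30 28 [ 542.7 -148.1   81.7] x 531.9 555.1 y -159.4 -137.0 zmin 76.4
side 42 20 [ 547.8 -149.1   93.8] x 541.0 555.6 y -154.6 -143.9 zmin 88.2
side 54 14 [ 547.7 -149.5  105.3] x 541.9 556.1 y -155.9 -142.3 zmin 101.0
side 66 15 [ 546.9 -148.7  117.6] x 541.5 552.6 y -153.2 -145.1 zmin 112.4
side 78 15 [ 545.4 -148.4  129.9] x 539.5 552.6 y -153.7 -144.3 zmin 125.6
top -6 31 [ 541.6 -145.5   47.7] x 531.6 556.1 y -168.2 -137.1 zmin 40.1
top 6 12 [ 538.7 -148.1   57. ] x 531.4 546.6 y -160.3 -138.0 zmin 52.3
top 18 11 [ 542.1 -147.2   68.4] x 532.6 551.3 y -157.8 -137.9 zmin 65.5
top 30 30 [ 539.  -150.6   83.4] x 531.6 547.2 y -161.9 -137.9 zmin 76.0
top 78 3 [ 540.9 -154.2  126.3] x 540.8 541.1 y -156.0 -152.3 zmin 124.1
side 241 124
top 315 172
```

View pics/h1.png

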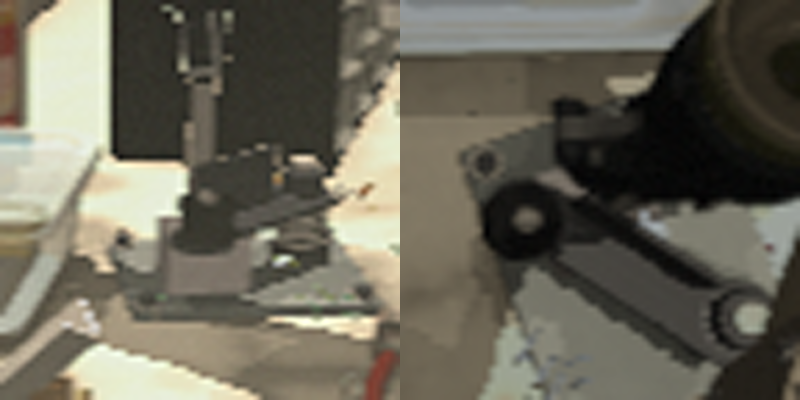

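The side crop shows the upright pin behind the arm's roller with its tip over the block. The top crop shows the arm swung well past the hole, with the roller at (527,218) and hub at (742,315). I'll check the pin's lean and the arm angle numerically.

```bash
cat > lean.py <<'E'
from h import *
s=load('top')
a=pix2w(s,315+127/5.555-.4,172+218/5.555-.4,78);b=pix2w(s,315+342/5.555-.4,172+315/5.555-.4,70)
r=a-b;print('roller',a.round(1),'hub',b.round(1),'arm',round(np.arctan2(r[1],r[0])-.51,3))
st=robot.sense();p=st['position'];W_=[]
for i in range(5):
    grab('side');s=load('side'); d=s['d']; f=192/np.tan(np.radians(float(s['vfov']))/2)
    v,u=np.mgrid[0:384,0:512]; P=np.stack([(u-float(s['cx']))/f*d,(v-float(s['cy']))/f*d,d],-1).reshape(-1,3)
    W=(P-s['t'])@s['R']; z0=p[2]
    W_.append(W[(d.ravel()>0)&(abs(W[:,0]-p[0])<20)&(abs(W[:,1]-p[1])<16)&(W[:,2]>90)&(W[:,2]<z0-24)])
W=np.vstack(W_);rows=[]
for z in np.arange(90,z0-24,4):
    k=(W[:,2]>=z)&(W[:,2]<z+4)
    if k.sum()>6: rows.append((W[k,2].mean(),(np.percentile(W[k,0],3)+np.percentile(W[k,0],97))/2,W[k,1].mean()))
A=np.array(rows);print(A.round(1)[::2]);c=np.polyfit(A[:,0],A[:,1],1);e=np.polyfit(A[:,0],A[:,2],1)
print('dx/dz',c[0].round(3),'x at tip',np.polyval(c,p[2]-106).round(1),'dy/dz',e[0].round(3),'front y at tip',np.polyval(e,p[2]-106).round(1))
E
python3 lean.py
```

```text
roller [ 537.  -111.5   78. ] hub [ 494.2 -212.2   70. ] arm 0.658
[[  92.   548.  -148.6]
 [  99.9  548.4 -149.4]
 [ 108.7  546.2 -146.9]
 [ 115.4  546.8 -149.1]
 [ 123.9  546.  -149.1]]
dx/dz -0.079 x at tip 552.1 dy/dz 0.021 front y at tip -149.6
```

```bash
sed -i 's/\.142$/.202/; s/\[0,15,105\]/[0,21.3,103.8]/g; s/\[0,.1414,.99\]/[0,.2,.98]/' tip.py; python3 -m handwheel '[[[0,-0.8,0],[0.06,0,0]],[[0,0,0],[0,0,0]]]'; python3 tip.py 546.2 -154.3 45; python3 lean.py
```

```text
time: 14.85
position: [546.3, -153.7, 152.3]
tcp_rot: [-2.118, -2.116, 0.209]
wrist_force: [2.8, -2.6, -3.7]
finger_gap: 28.9
tip [ 546.8 -153.7   46.4] axis [ 0.004  0.001 -1.   ]
r 81.8 ang 0.527
t 14.85 pos [ 546.3 -153.7  152.3] z [-0.196  0.001 -0.981] x [0.001 1.    0.001] F [ 2.8 -2.6 -3.7] gap 28.9 q [-0.38  0.49  0.08  1.34 -0.07 -0.37]
tool shift [-0.6  0.2  1.4]
tool turn [ 0.004 -0.001 -0.001]
roller [ 537.  -111.5   78. ] hub [ 494.2 -212.2   70. ] arm 0.658
[[  92.   542.7 -147.6]
 [  99.6  542.7 -147.6]
 [ 108.2  543.  -147.9]
 [ 116.1  545.3 -148.3]
 [ 123.6  545.9 -149.1]]
dx/dz 0.123 x at tip 536.3 dy/dz -0.034 front y at tip -145.7
```

```bash
cat > chk.py <<'E'
from h import *
def cloud(n):
    grab(n);s=load(n); d=s['d']; f=192/np.tan(np.radians(float(s['vfov']))/2)
    v,u=np.mgrid[0:384,0:512]; P=np.stack([(u-float(s['cx']))/f*d,(v-float(s['cy']))/f*d,d],-1).reshape(-1,3)
    return ((P-s['t'])@s['R'])[d.ravel()>0]
W=cloud('top'); r=W[:,:2]-[493.5,-215.]; rr=np.hypot(*r.T); k=(W[:,2]>72)&(W[:,2]<83)&(rr>98)&(rr<126)
an=np.arctan2(r[:,1],r[:,0]); k&=(an>.9)&(an<1.5); m=W[k].mean(0); print('roller',k.sum(),m.round(1),'arm',round(np.arctan2(m[1]+215,m[0]-493.5)-.51,3))
p=robot.sense()['position']
S=np.vstack([cloud('side') for i in range(4)])
for z in range(88,136,6):
    k=(S[:,2]>=z)&(S[:,2]<z+6)&(abs(S[:,0]-p[0])<25)&(abs(S[:,1]-p[1])<14); q=S[k]
    if len(q): print(z,len(q),'x',np.percentile(q[:,0],[0,10,50,90,100]).round(1),'y',np.percentile(q[:,1],[10,50,90]).round(1))
E
python3 chk.py
```

```text
roller 107 [ 528.4 -109.1   74.4] arm 0.743
88 33 x [535.2 537.3 540.3 547.8 548.4] y [-153.2 -147.8 -143.8]
94 31 x [534.8 537.6 541.  547.5 548. ] y [-150.7 -147.2 -144.6]
100 30 x [537.7 538.2 542.7 547.8 548.1] y [-151.1 -148.  -144.8]
106 22 x [537.3 538.  542.8 548.3 548.5] y [-150.1 -147.8 -143.5]
112 31 x [537.8 538.3 541.7 548.4 549. ] y [-151.1 -148.  -144.9]
118 30 x [538.1 538.5 543.2 548.3 548.7] y [-150.9 -147.1 -143.8]
124 28 x [538.5 539.  542.1 548.7 549. ] y [-150.6 -147.6 -145.6]
130 20 x [539.  539.1 544.7 548.5 549.4] y [-150.8 -146.8 -144.2]
```

```bash
sed -i 's/\.202$/.176/; s/\[0,21.3,103.8\]/[0,18.5,104.4]/g; s/\[0,.2,.98\]/[0,.175,.985]/' tip.py; python3 -m handwheel '[[[-0.3,0.3,0],[-0.033,0,0]],[[0,0,0],[0,0,0]]]'; python3 tip.py 546.2 -154.3 45; python3 chk.py
```

```text
time: 15.55
position: [545.7, -154.3, 153.4]
tcp_rot: [-2.139, -2.135, 0.174]
wrist_force: [2.4, -2.5, -2.8]
finger_gap: 28.7
tip [ 547.1 -154.3   47.4] axis [ 0.014 -0.001 -1.   ]
r 81.6 ang 0.518
t 15.55 pos [ 545.7 -154.3  153.4] z [-0.161 -0.    -0.987] x [ 0.002  1.    -0.001] F [ 2.4 -2.5 -2.8] gap 28.7 q [-0.39  0.46  0.04  1.29 -0.06 -0.38]
tool shift [-0.   0.9  2.3]
tool turn [ 0.014  0.    -0.002]
roller 113 [ 532.6 -110.6   74.5] arm 0.702
88 36 x [537.4 538.  544.  551.2 551.8] y [-152.4 -148.6 -144.2]
94 36 x [537.8 538.3 544.  551.3 552. ] y [-153.3 -149.  -146. ]
100 38 x [538.  538.6 544.7 551.5 552.1] y [-153.1 -149.3 -146.7]
106 30 x [538.5 539.  544.6 551.8 552.2] y [-154.3 -149.3 -144.5]
112 34 x [538.2 538.7 544.9 552.2 552.5] y [-151.6 -148.5 -146.2]
118 37 x [538.6 538.8 545.  551.9 552.3] y [-151.7 -149.  -146.6]
124 39 x [538.6 538.9 545.2 552.1 552.2] y [-151.9 -148.5 -146.4]
130 28 x [538.6 539.4 545.3 552.6 553.1] y [-153.8 -149.1 -146.1]
```

```bash
python3 -m handwheel '[[[0,1.2,4],[0,0,0]],[[0,0.7,4],[0,0,0]],[[0,0.7,4],[0,0,0]],[[0,0,0],[0,0,0]]]'; python3 tip.py 546.2 -154.3 12
```

```text
time: 16.2
position: [547.3, -154.3, 140.7]
tcp_rot: [-2.138, -2.135, 0.175]
wrist_force: [2.8, -1.5, -1.2]
finger_gap: 29.1
tip [ 548.6 -154.4   34.7] axis [ 0.013 -0.001 -1.   ]
r 82.5 ang 0.505
t 16.2 pos [ 547.3 -154.3  140.7] z [-0.162 -0.001 -0.987] x [ 0.001  1.    -0.001] F [ 2.8 -1.5 -1.2] gap 29.1 q [-0.38  0.48  0.02  1.27 -0.06 -0.38]
tool shift [ 0.   2.7 22.6]
tool turn [ 0.013  0.001 -0.001]
```

```bash
python3 -m handwheel '[[[0,-0.6,4],[0,0,0]],[[0,0.3,4],[0,0,0]],[[0,0.5,4],[0,0,0]],[[0,0,0],[0,0,0]]]'; python3 tip.py 546.2 -154.3 12
```

```text
time: 16.6
position: [545.7, -154.2, 127.3]
tcp_rot: [-2.138, -2.136, 0.175]
wrist_force: [2.2, -1.6, -2.1]
finger_gap: 29.0
tip [ 547.  -154.3   21.3] axis [ 0.013 -0.001 -1.   ]
r 81.5 ang 0.52
t 16.6 pos [ 545.7 -154.2  127.3] z [-0.162 -0.    -0.987] x [ 0.001  1.    -0.   ] F [ 2.2 -1.6 -2.1] gap 29.0 q [-0.39  0.48 -0.    1.24 -0.06 -0.38]
tool shift [-0.1  2.1  9.1]
tool turn [ 0.013  0.    -0.001]
```

```bash
python3 -m handwheel '[[[0,0.6,4],[0,0,0]],[[0,0.6,4],[0,0,0]],[[0,0.5,3],[0,0,0]],[[0,0,0],[0,0,0]]]'; python3 tip.py 546.2 -154.3 12
```

```text
time: 17.0
position: [546.2, -154.5, 118.9]
tcp_rot: [-2.14, -2.138, 0.174]
wrist_force: [2.3, -2.5, -3.2]
finger_gap: 28.8
tip [ 547.8 -154.8   12.9] axis [ 0.016 -0.002 -1.   ]
r 81.7 ang 0.508
t 17.0 pos [ 546.2 -154.5  118.9] z [-0.159 -0.002 -0.987] x [ 0.001  1.    -0.002] F [ 2.3 -2.5 -3.2] gap 28.8 q [-0.39  0.48 -0.02  1.22 -0.06 -0.38]
tool shift [0.2 0.2 0.9]
tool turn [ 0.016  0.002 -0.001]
```

Now I'll press down to feel the bottom.

```bash
python3 -m handwheel '[[[0,0,4],[0,0,0]],[[0,0,5],[0,0,0]],[[0,0,5],[0,0,0]]]'; python3 tip.py 546.2 -154.3 12
```

```text
time: 17.3
position: [546.3, -154.5, 118.3]
tcp_rot: [-2.146, -2.147, 0.166]
wrist_force: [-3.8, 2.9, 31.6]
finger_gap: 29.0
tip [ 549.1 -155.1   12.3] axis [ 0.027 -0.005 -1.   ]
r 82.3 ang 0.494
t 17.3 pos [ 546.3 -154.5  118.3] z [-0.148 -0.005 -0.989] x [-0.001  1.    -0.005] F [-3.8  2.9 31.6] gap 29.0 q [-0.39  0.48 -0.03  1.2  -0.06 -0.38]
tool shift [0.2 0.  0.3]
tool turn [ 0.027  0.005 -0.   ]
```

```bash
python3 -m handwheel '[[[0,0,-0.5],[0,0,0]],[[0,0,0],[0,0,0]]]'; python3 -m handwheel '[[[0,0,0],[0,0,0]],[[0,0,0],[0,0,0]],[[0,0,0],[0,0,0]],[[0,0,0],[0,0,0]],[[0,0,-20],[0,0,0]],[[0,-4,-30],[0,0,0]],[[0,-5,-45],[0,0,0]],[[0,-15,-45],[0,0,0]],[[0,-20,-30],[0,0,0]],[[0,0,0],[0,0,0]]]' 1
python3 - <<'E'
from h import *
delta([0,0,0]); out=[]
for n,w,wd in (('side',36,400),('top',36,400)):
    im,_,_=grab(n); s=load(n); u,v=map(int,w2pix(s,(540,-160,75))); out.append(cv2.resize(im[v-w:v+w,u-w:u+w,::-1],(400,400),interpolation=cv2.INTER_CUBIC)); print(n,u-w,v-w)
cv2.imwrite('pics/end.png',np.hstack(out))
E
python3 - <<'E'
from h import *
def cloud(n):
    grab(n);s=load(n); d=s['d']; f=192/np.tan(np.radians(float(s['vfov']))/2)
    v,u=np.mgrid[0:384,0:512]; P=np.stack([(u-float(s['cx']))/f*d,(v-float(s['cy']))/f*d,d],-1).reshape(-1,3)
    return ((P-s['t'])@s['R'])[d.ravel()>0]
S=np.vstack([cloud('side') for i in range(3)])
for z in range(88,152,6):
    k=(S[:,2]>=z)&(S[:,2]<z+6)&(np.hypot(S[:,0]-546,S[:,1]+154)<22); q=S[k]
    if len(q): print(z,len(q),'x',np.percentile(q[:,0],[0,50,100]).round(1),'y',np.percentile(q[:,1],[10,50,90]).round(1),q[:,2].max())
E
```

```text
time: 17.5
position: [545.7, -154.0, 120.0]
tcp_rot: [-2.146, -2.147, 0.166]
wrist_force: [2.8, -1.9, 1.1]
finger_gap: 28.9
time: 18.5
position: [522.5, -150.9, 292.5]
tcp_rot: [-2.128, -2.132, 0.177]
wrist_force: [0.9, 0.7, -0.8]
finger_gap: 85.7
t 18.5 pos [ 522.5 -150.9  292.5] z [-0.17   0.004 -0.985] x [-0.001  1.     0.005] F [ 0.9  0.7 -0.8] gap 85.7 q [-0.4   0.39  0.26  1.6  -0.06 -0.39]
tool shift [ 150.2 -464.9  377.6]
side 243 118
top 320 174
88 21 x [541.1 548.4 555.3] y [-153.3 -150.3 -146.4] 93.52167138809881
94 27 x [541.4 547.4 555.6] y [-152.4 -150.  -146.3] 99.71583426104172
100 17 x [541.5 545.5 555. ] y [-154.1 -150.  -147.1] 105.38737373387973
106 29 x [541.1 547.1 554.1] y [-148.  -142.3 -140.2] 111.98480392209187
112 32 x [541.5 547.5 558.1] y [-148.4 -142.2 -138.8] 117.87489436216511
118 29 x [541.9 550.  557.8] y [-149.6 -142.7 -138.3] 123.7371942789088
124 32 x [541.6 548.  558.1] y [-148.2 -142.7 -139. ] 129.89754045854394
130 34 x [542.5 549.3 558.4] y [-151.1 -142.  -139.3] 135.86361692173764
136 36 x [542.3 549.7 558.2] y [-154.8 -142.6 -139.7] 141.82960628508155
142 27 x [542.9 550.3 557.3] y [-158.7 -151.7 -142.6] 145.17414404806993
```

View pics/end.png

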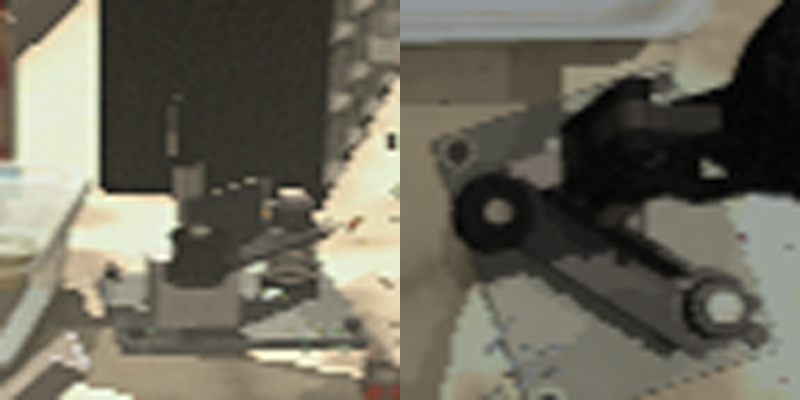

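The side crop shows the pin upright in the block, released, with the arm leaning on it. The TCP rose 1–2 mm while it still held the pin, so I'll check the grip's top height against the hub's with the wrist depth.

```bash
cat > top.py <<'E'
from h import *
def cloud(n):
    grab(n);s=load(n); d=s['d']; f=192/np.tan(np.radians(float(s['vfov']))/2)
    v,u=np.mgrid[0:384,0:512]; P=np.stack([(u-float(s['cx']))/f*d,(v-float(s['cy']))/f*d,d],-1).reshape(-1,3)
    return ((P-s['t'])@s['R'])[d.ravel()>0]
S=np.vstack([cloud('wrist') for i in range(3)])
def rep(nm,c,rad,lo,hi):
    q=S[(np.hypot(S[:,0]-c[0],S[:,1]-c[1])<rad)&(S[:,2]>lo)&(S[:,2]<hi)]
    print(nm,len(q),np.percentile(q[:,2],[5,50,95]).round(1) if len(q) else '',q.mean(0).round(1) if len(q) else '')
rep('griptop',(546,-154),20,136,155); rep('hub',(493,-215.5),7,62,80); rep('bench',(440,-60),25,-15,15); rep('plate',(470,-150),12,0,16)
r=S[:,:2]-[493.2,-215.5]; rr=np.hypot(*r.T); k=(S[:,2]>72)&(S[:,2]<83)&(rr>98)&(rr<126); print('roller',k.sum(),S[k].mean(0).round(1), (np.arctan2(*S[k].mean(0)[[1,0]]-0) if 0 else round(np.arctan2(S[k].mean(0)[1]+215.5,S[k].mean(0)[0]-493.2)-.51,3)))
E
python3 top.py
```

```text
griptop 1320 [139.  142.9 144.4] [ 549.9 -155.7  142.6]
hub 276 [69.2 70.5 71.6] [ 493.  -215.6   70.5]
bench 2719 [-0.7  0.9 13.8] [440.1 -60.    3.6]
plate 618 [ 7.2  8.8 11.2] [ 470. -150.    9.]
roller 1546 [ 534.5 -111.7   74.1] 0.683
```

```bash
python3 -c "
from plant import robot
robot.close_job(); print(robot.sense()['time'])"
```

```text
the job is handed in; nothing more can be done
the job is handed in; nothing more can be done
```

The pin is pressed home in the lock hole and released, the sprung arm is leaning on it, and the job is handed in at about 19 s of the 61 s allowed. I laid the pin in the slanted rest against the stop and let go. I then took it again by the end of its grip, held it upright, pushed the arm past the hole and pressed the pin down.

**Last checks:**
- **Pin home:** pressing down met a firm bottom at 31.6 N, with the tip worked out at 12.3 mm (12 mm is fully home). After release the grip's top measured 142.9 mm. The camera was reading about 0.7 mm high on known surfaces, so that is about 142.2 mm against 142 mm expected.
- **Arm locked:** its angle measured about 0.68 rad, with about 0.70 rad expected.
- **Gripper:** open and clear of everything, about 170 mm above where it let go of the pin.

**What disagreed or was not checked:**
- Elbow range kept the tool from lining up with the pin in the rest, so I gripped it about 8 degrees off its axis and corrected for that.
- The pin seemed to turn slightly in the grip while pushing the arm. I set it upright again before inserting it.
- The hand rose 1 to 2 mm while still holding the pin, just before release. The height check afterwards suggests the pin stayed home.
- The pin's top stands about 4 mm off the hole's centre, so it may lean slightly within the hole's play.
- The tape measure, torch and pliers were not touched by any planned move, but I made no separate final check of their positions.

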